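Let down a bookbinding press and take off the top board

ROBOT

A 6-joint arm with a two-finger parallel gripper is mounted at the origin on the work surface. World frame = base frame: x ahead of the robot, y to its left, z up, the work surface at z = 0. Lengths are in m, angles in degrees, forces in N, time in s.
With the tool pointing down it reaches from about 0.275 to 0.775 m from the base axis. Payload 14.6 kg.
Tool frame: the origin (TCP) lies on the centre line of the jaws, within the pads' length; the fingertips stand 11 mm ahead of it and the grasp point (between the pads) lies 8 mm behind it (robot.finger_overhang is the distance from the TCP to the fingertips, in m); z points along the fingers, y is the line along which they close (so a half turn about z gives the same grasp; the last joint's range is limited). The gripper opens to 85 mm and grips with 20 to 120 N. Pads are 22 mm wide; open, the fingers measure 114 mm over their backs; the gripper's body (76 mm by 85 mm) begins 54 mm behind the grasp point. The pads swing forward as they close: fully open they stand 13 mm farther back than shut.
Start: joints at [-79.429, 15.075, -2.767, 72.158, 0, 81.102], TCP at [0.175, -0.495, 0.242] pointing down, gripper open.
Joint ranges: [-151.79, 151.79], [-50.71, 97.33], [-67.44, 78.34], [-121.81, 120.89], [-77.56, 73.72], [-180, 180]. Speed limits (degrees/s): [108.29, 108.29, 147.25, 159.86, 180, 180].

INTERFACE

Orientations are given as [roll, pitch, yaw] about the fixed x, y, z axes, in that order (R = Rz(yaw) Ry(pitch) Rx(roll)).
In Python, from plant import robot gives the robot as it stands.
- The arm moves only by the tool jog_arm, never from a script. Its argument "plan" is a list of rows, each a list of 7 numbers: the shift along the tool's x, y, z in m, then the turn, a rotation vector about the tool's x, y, z in rad, then the closure, from 0 (fully open) to 1 (shut). In form: [[x, y, z, wx, wy, wz, grip], ...]. A call has 1 to 10 rows; each row is the pose to reach, as a shift and turn from the pose commanded when the call began, along the tool's axes at that moment; what a row does not reach only later rows make up. A row lasts 1/12 s, in which the tool goes at most 41.7 mm and 7.16 degrees, less where a joint would pass 70% of its speed; a pose out of reach is approached as far as the arm can. A call with a gripper value outside its range is refused whole. The fingers move at their own pace and stop on an object; "grip_force" is the grip in N (left out, the last holds). Time passes only in rows, so rows that repeat a pose let the fingers close. It gives the time, the measured TCP pose, the force, the opening and the grip force at its end, in the units of the state.
- robot.get_state(): the state, without advancing time (a new reading comes with each control period).
- robot.capture(name): name is "scene" or "top" or "wrist"; returns the picture (480x640x3 uint8, red, green, blue); there is no depth.
- robot.get_calibration(name): a dict with "fx", "fy", "cx", "cy" (pixels), "cam_to_world" (4x4, takes a point from camera to world coordinates). Camera axes: x right, y up, looking along -z (the intrinsics and any distortion apply to the point x, -y, -z); pixel columns grow to the right and rows downward; lengths in m; the calibration is good to about 2 mm. A picture is of the moment at which its call begins: read the wrist's pose just before it. get_calibration takes no time and is no camera call; for the wrist camera it gives the pose at the moment of the call.
- robot.finish_job(): hands the job in; it is judged then, once.
The state is a dict: "time_s": time; "q": joint angles; "dq": joint speeds; "tau": joint torques, N m; "tcp_pos": TCP position; "ee_rot": TCP orientation; "wrist_force": force on the tool from outside, world axes, zero at the start; "wrist_torque": the same for the moment, N m; "finger_gap": opening from 0.0 (shut) to 1.0 (fully open); "gripper_force": force on a finger pad.
Only numpy, scipy, OpenCV 4.12 (cv2) and the standard library are available. Lean on these libraries where they do the work, as an engineer would, in place of code of your own. Each camera call takes 0.05 s, during which the arm holds its last target. There are 200 camera calls.

TASK

A freshly glued notebook is in the bottle-jack press, under a plywood pressing board. Crack the jack's release lever open just far enough that the platen sinks slowly under its own weight, never faster than about 2 cm a second, until it is fully down, and shut the lever again. Once the platen is down, lift the plywood board off the notebook and lay it flat and wholly on the square cork mat, without dropping it, shifting the notebook, or disturbing the other things on the desk.

Things in the scene. Friction and masses are not known exactly. Their poses are not given: they have to be found in the camera images.
- press: Bench-top book press fixed to the desk: grey base plate 200 (x) x 270 (y) mm, top at 20 mm; two 20 mm steel columns at x = 0, y = +-108 mm, 335 mm high; across them a grey box-section head 60 (x) x 270 (y) mm, underside at 266, top at 311 mm. A black bottle jack stands in the middle. Origin: centre of its underside; its front (lever side) faces its own -x, towards the robot within 0.3 rad.
- platen: Aluminium plate on top of the jack's ram, 140 (x) x 270 (y) x 14 mm thick, that slides down the columns with the ram. Origin: centre of its top face; axes parallel to the press. Its top face is 219 mm above the desk at the start and 174 mm when fully down.
- ram (a joint): How far the jack's ram with the platen has come down, m: 0 at the start (raised), 0.045 fully down (stop). Held by the jack while the release lever is shut; it sinks by its own weight when the lever is open far enough, and stops again when the lever is shut.
- release (a joint): Angle of the release lever, rad: 0 shut (upright, stop; under 0.12 counts as shut), 1.2 wide open (stop). Opens counter-clockwise seen from the front: the knob goes to the press's own +y and down. Stiff (3 N at the knob), stays where left. The first 0.2 to 0.45 rad does nothing (it varies); beyond that the platen sinks some 6 mm/s faster per 0.1 rad, to about 30 mm/s wide open.
- knob (a point): Centre of the black ball knob, 24 mm across, on the end of the release lever (8 mm steel rod), 78 mm from the pivot, 114 mm above the desk when shut. It stands 18 mm in front of the platen's front edge and below it: come in with the hand tilted, leaning back from the press. Axes turn with the lever; z from pivot to knob.
- valve_axis (a point): Pivot of the release lever: 88 mm in front of the press's centre, 36 mm above the desk. The lever turns about the x axis of the press through this point.
- board: Loose plywood pressing board, 130 (x) x 66 (y) x 24 mm thick, 0.1 to 0.15 kg, lying on the notebook in the press with 1 mm to the head above it; its front 35 mm sticks out in front of the head, so it too must be taken with the hand tilted back. Origin: centre of its underside, x along its length. 46 mm to the head when the platen is down.
- corner0 (a point): A lower corner of the plywood board, at x = -65 mm, y = -33 mm from the board's origin.
- corner1 (a point): A lower corner of the plywood board, at x = -65 mm, y = 33 mm from the board's origin.
- corner2 (a point): A lower corner of the plywood board, at x = 65 mm, y = -33 mm from the board's origin.
- corner3 (a point): A lower corner of the plywood board, at x = 65 mm, y = 33 mm from the board's origin.
- book: Loose small hardback notebook with grey cloth cover, 108 (x) x 60 (y) x 22 mm thick, 0.09 kg, lying on the platen under the board. Origin: centre of its underside. It stays on the platen.
- mat: Square cork mat 180 x 180 x 6 mm, fixed on the desk, left or right of the robot's middle (a round dark-blue mouse pad with a mouse is on the other side). Origin: centre of its underside; its top is 6 mm above the desk.
- mug: White ceramic mug, 80 mm across, 92 mm high, beside the press. Bystander. Origin: centre of its underside.
- glue_bottle: White plastic glue bottle, 54 mm across, 130 mm high, beside the press. Bystander. Origin: centre of its underside.
- brush: Glue brush with wooden handle, 150 mm long, 42 mm wide, 20 mm high, lying in front of the press. Bystander. Origin: below the middle of its length.
- pump_handle: Steel tube with a black rubber grip at one end, the jack's pump handle, 200 mm long, 17 to 19 mm thick, lying in front of the press. Bystander. Origin: below the middle of its length.
Mind the look-alikes: they are no part of the job. There is more than one size of the board; the one meant has the size given above.

How it is judged:
By the outcome, as a careful person would: the job done as asked, in the order asked, and still so for the second after the job is handed in, with the robot touching nothing.
It also fails if it takes over 64 s, if anything falls off the work surface, if the arm or the gripper's body presses on something with over 40 N, if the wrist force passes 120 N, or if a joint passes its speed limit or range.

## Working session

There is one attempt and no reset: what is moved stays moved. The work goes in short steps, Python scripts to look and compute and a tool call to move; the robot and the scene stay as the last step left them, time stands still between calls to the robot, and variables do not carry over. Pictures are saved under pics/ and viewed, at most 10 in all, crops included, and the job is handed in when it is done.

Besides the shell and the picture viewer there is one more tool, called after ">>>" by a JSON object that holds its "api" and its "payload". jog_arm: Moves the arm, as the interface text tells. Its arguments: {"type":"object","properties":{"plan":{"type":"array","items":{"type":"array","items":{"type":"number"}}},"grip_force":{"type":"number"}},"required":["plan"]}

```bash
mkdir -p pics; ls; python3 - <<'E'
from plant import robot
import cv2,numpy as np
for n in("scene","top"):
    im=robot.capture(n); cv2.imwrite(f"pics/{n}0.png",im[:,:,::-1])
    c=robot.get_calibration(n); print(n,{k:(np.round(v,4).tolist()) for k,v in c.items()})
s=robot.get_state(); print(s)
E
```

```text
pics
scene {'fx': 500.4405, 'fy': 500.4405, 'cx': 319.1589, 'cy': 241.154, 'cam_to_world': [[0.8585, -0.2521, 0.4466, 0.9342], [0.5124, 0.4572, -0.7269, -0.7583], [-0.0209, 0.8529, 0.5217, 0.7015], [0.0, 0.0, 0.0, 1.0]]}
top {'fx': 452.8139, 'fy': 452.8139, 'cx': 316.5243, 'cy': 241.4106, 'cam_to_world': [[-0.0027, 0.9933, -0.1158, 0.38], [-1.0, -0.0036, -0.0078, -0.0111], [-0.0082, 0.1158, 0.9932, 1.2295], [0.0, 0.0, 0.0, 1.0]]}
{'time_s': 0.1, 'q': array([-7.94306105e+01,  1.50990670e+01, -2.79857289e+00,  7.21605318e+01,
        1.08866356e-03,  8.11018270e+01]), 'dq': array([ 0.07066669, -0.10033856,  0.14849218,  0.09946354, -0.09106848,
        0.02431983]), 'tau': array([ 4.21142744e-03, -6.38574672e+01,  3.85067046e+01,  9.84041631e-03,
       -2.02593574e-04, -8.78781890e-06]), 'tcp_pos': array([ 0.17492375, -0.49475317,  0.24185624]), 'ee_rot': array([-1.79942697e+02, -1.00734818e-02,  1.94675569e+01]), 'wrist_force': array([-0.21558317, -1.24703211, -0.0868096 ]), 'wrist_torque': array([0.01100371, 0.01600263, 0.03253845]), 'gripper_force': 0.0, 'finger_gap': 1.0009648619757292}
```

View pics/scene0.png

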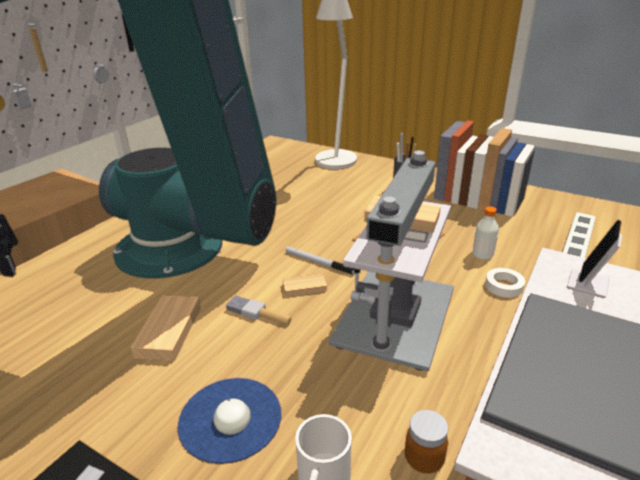

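View pics/top0.png

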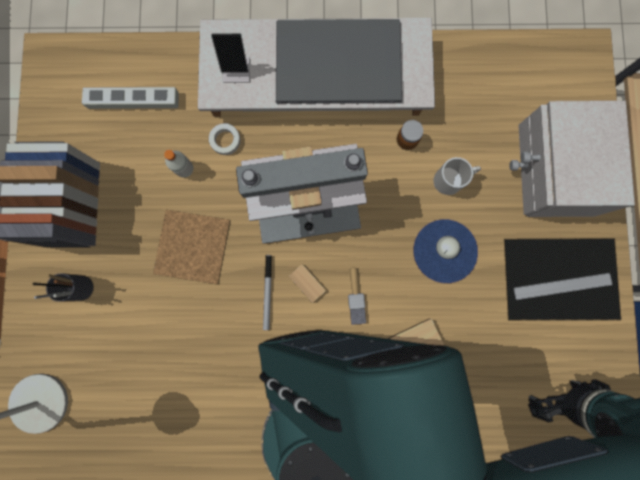

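The top view shows the press at about (305,195), with the board end at (306,199), the knob at (308,226) and the cork mat at (192,247). The look-alike blocks lie on the desk at (309,283) and (415,330). The board in the press under the head is the one meant: it is the only one on the notebook, and its front end sticks out at (306,199). I'll confirm this in an enlarged crop.

```bash
python3 - <<'E'
import cv2,numpy as np
t=cv2.imread("pics/top0.png"); s=cv2.imread("pics/scene0.png")
a=cv2.resize(t[140:250,228:378],None,fx=4,fy=4,interpolation=cv2.INTER_CUBIC)[:, :600]   # 600x440
b=cv2.resize(s[145:375,325:465],None,fx=2.6,fy=2.6,interpolation=cv2.INTER_CUBIC)
b=cv2.resize(s[150:370,330:460],(354,600),interpolation=cv2.INTER_CUBIC)
a=cv2.resize(t[140:250,228:378],(446,327),interpolation=cv2.INTER_CUBIC)
m=cv2.resize(t[200:294,144:272],(446,327)[:1]+(273,),interpolation=cv2.INTER_CUBIC) if 0 else cv2.resize(t[200:290,144:291],(446,273),interpolation=cv2.INTER_CUBIC)
cv2.imwrite("pics/crop1.png",np.hstack([np.vstack([a,m]),b]))
E
```

```text
(no output)
```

View pics/crop1.png

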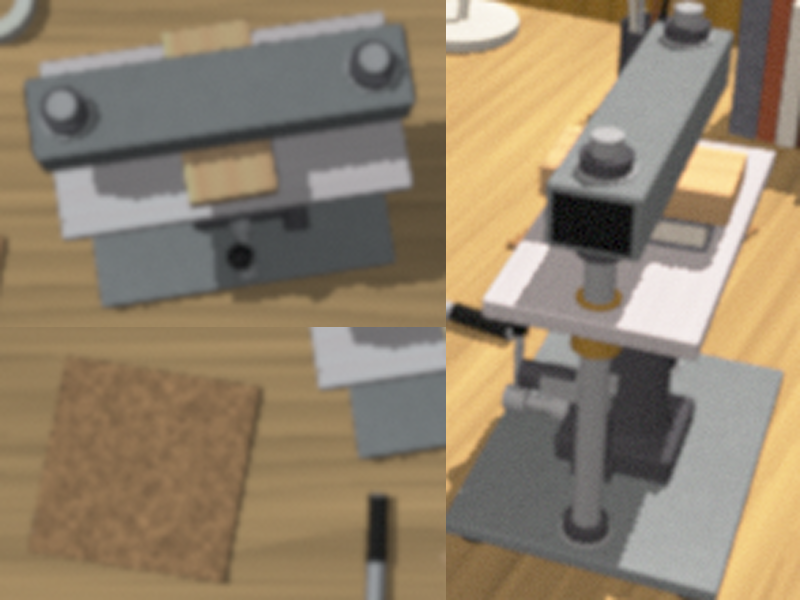

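The crop confirms the plywood board lying on the grey notebook on the platen, under the head. The knob is at crop (240,256), and the mat corners are at (67,355), (262,387), (227,582) and (30,550). Next I'll fit poses.

```bash
cat > h.py <<'E'
from plant import robot
import numpy as np, cv2
from scipy.optimize import least_squares
from scipy.spatial.transform import Rotation as R
def proj(n,P,c=None):
    c=c or robot.get_calibration(n); M=np.linalg.inv(c["cam_to_world"]); p=np.atleast_2d(P)@M[:3,:3].T+M[:3,3]
    return np.c_[c["fx"]*p[:,0]/-p[:,2]+c["cx"], -c["fy"]*p[:,1]/-p[:,2]+c["cy"]]
def onz(n,uv,z):
    c=robot.get_calibration(n);M=c["cam_to_world"];uv=np.atleast_2d(uv)
    d=np.c_[(uv[:,0]-c["cx"])/c["fx"],-(uv[:,1]-c["cy"])/c["fy"],-np.ones(len(uv))]@M[:3,:3].T
    return M[:3,3]+d*((z-M[2,3])/d[:,2])[:,None]
def loc(p,L):
    L=np.atleast_2d(L);c,s=np.cos(p[2]),np.sin(p[2]);return np.c_[p[0]+c*L[:,0]-s*L[:,1],p[1]+s*L[:,0]+c*L[:,1],L[:,2]]
E
cat > fit.py <<'E'
from h import *
A=lambda u,v:(228+u/2.973,140+v/2.973)
B=lambda u,v:(330+u/2.723-446/2.723,150+v/2.727)
M=lambda u,v:(144+u/3.034,200+(v-327)/3.033)
top=[((-.07,.135,.219),A(65,237)),((-.07,-.135,.219),A(411,187)),((.07,-.135,.219),A(383,14)),
((-.1,.135,.02),A(104,306)),((-.1,-.135,.02),A(393,262)),((0,.108,.335),A(66,104)),((0,-.108,.335),A(375,59)),
((-.106,0,.114),A(240,256)),((-.03,-.135,.311),A(412,103)),((.03,-.135,.311),A(404,26)),((.03,.135,.311),A(26,82))]
sc=[((-.07,-.135,.219),B(487,303)),((.07,-.135,.219),B(700,345)),((.07,.135,.219),B(775,153)),((.1,-.135,.02),B(718,598)),((.1,.135,.02),B(782,374)),
((-.03,-.135,.311),B(553,186)),((.03,-.135,.311),B(638,197))]
f=lambda p:np.r_[(proj("top",loc(p,[a for a,_ in top]))-[b for _,b in top]).ravel(),(proj("scene",loc(p,[a for a,_ in sc]))-[b for _,b in sc]).ravel()]
r=least_squares(f,[.55,.02,.1],loss="soft_l1",f_scale=1)
print("press",r.x,np.degrees(r.x[2]));print(np.round(r.fun.reshape(-1,2),1).tolist())
p=r.x
print("knob",loc(p,[-.106,0,.114]),"valve",loc(p,[-.088,0,.036]))
m=onz("top",[M(67,355),M(262,387),M(227,582),M(30,550)],.006);print("mat",m.round(4).tolist(),m.mean(0))
bc=onz("top",[A(190,203),A(276,191)],.241);print("board front low",bc.round(4).tolist())
bt=onz("top",[A(187,154),A(271,144)],.265);print("board top @head",bt.round(4).tolist())
E
python3 fit.py
```

```text
press [0.63677963 0.0255694  0.14829682] 8.496781835459108
[[-0.6, 0.1], [0.9, -0.9], [0.4, -1.8], [-0.7, -0.2], [1.2, -0.4], [-1.2, -0.2], [0.2, -0.9], [2.8, 6.6], [2.0, -0.4], [0.0, -2.1], [-0.7, -1.8], [-2.7, -1.9], [-1.1, -0.8], [-0.2, -1.2], [-0.8, -1.7], [0.5, -1.7], [-3.5, -1.6], [1.6, 0.7]]
knob [[0.53194307 0.00990749 0.114     ]] valve [[0.54974551 0.01256706 0.036     ]]
mat [[0.6133, 0.4121, 0.006], [0.5832, 0.2344, 0.006], [0.4079, 0.2622, 0.006], [0.4368, 0.4388, 0.006]] [0.51030866 0.33689481 0.006     ]
board front low [[0.5695, 0.051, 0.241], [0.5783, -0.0131, 0.241]]
board top @head [[0.6013, 0.0519, 0.265], [0.6084, -0.0096, 0.265]]
```

```bash
sed -i 's/(-.106,0,.114)/(-.088,0,.114)/;s/\[-.106,0,.114\]/[-.088,0,.114]/' fit.py; python3 fit.py | grep -v '^\[\['
cat >> h.py <<'E'
def rel(pos,rpy):
    "shift and rotvec in tool axes from the current pose"
    s=robot.get_state();R0=R.from_euler("xyz",s["ee_rot"],degrees=True);R1=R.from_euler("xyz",rpy,degrees=True)
    print("t",round(s["time_s"],2),"shift",R0.inv().apply(np.array(pos)-s["tcp_pos"]).round(4),"turn",(R0.inv()*R1).as_rotvec().round(4))
E
python3 - <<'E'
from h import *
c=robot.get_calibration("wrist");s=robot.get_state();R0=R.from_euler("xyz",s["ee_rot"],degrees=True)
M=c["cam_to_world"];print("cam in tool",R0.inv().apply(M[:3,3]-s["tcp_pos"]).round(3),"look",R0.inv().apply(-M[:3,2]).round(3),"up",R0.inv().apply(M[:3,1]).round(2),c["fx"])
rel([.466,0,.2],[180,-45,8.5])
E
```

```text
press [0.63647801 0.02558184 0.14836095] 8.50045649077205
knob [[0.54944472 0.01257392 0.114     ]] valve [[0.54944472 0.01257392 0.036     ]]
mat [[0.6133, 0.4121, 0.006], [0.5832, 0.2344, 0.006], [0.4079, 0.2622, 0.006], [0.4368, 0.4388, 0.006]] [0.51030866 0.33689481 0.006     ]
board front low [[0.5695, 0.051, 0.241], [0.5783, -0.0131, 0.241]]
board top @head [[0.6013, 0.0519, 0.265], [0.6084, -0.0096, 0.265]]
cam in tool [ 0.077 -0.002 -0.133] look [-0.301 -0.     0.954] up [ 0.95 -0.    0.3 ] 347.42319871635533
t 0.1 shift [ 0.4393 -0.3694  0.0423] turn [-0.0761  0.7829  0.1811]
```

>>> {"api": "jog_arm", "payload": {"plan": [[0.03,-0.027,0.003,0,0,0,0],[0.06,-0.05,0.006,-0.01,0.1,0.025,0],[0.09,-0.075,0.01,-0.02,0.2,0.05,0],[0.12,-0.1,0.012,-0.03,0.3,0.075,0],[0.15,-0.125,0.015,-0.04,0.4,0.1,0],[0.18,-0.15,0.018,-0.05,0.5,0.12,0],[0.21,-0.175,0.02,-0.06,0.6,0.14,0],[0.24,-0.2,0.022,-0.07,0.7,0.16,0],[0.27,-0.225,0.025,-0.076,0.783,0.181,0],[0.3,-0.25,0.028,-0.076,0.783,0.181,0]]}}

```text
time_s: 0.93
tcp_pos: [0.372, -0.1603, 0.2129]
ee_rot: [-179.7, -45.2, 8.1]
wrist_force: [0.4, -1.0, -0.5]
finger_gap: 0.998
gripper_force: 0.0
```

```bash
python3 - <<'E'
from h import *
print(robot.get_state()["q"].round(1));rel([.466,0,.2],[180,-45,8.5])
E
```

```text
[-64.7 -11.1 -49.6  35.4  42.8 113.5]
t 0.93 shift [ 0.0723 -0.1449  0.092 ] turn [-0.0008 -0.0038 -0.0052]
```

>>> {"api": "jog_arm", "payload": {"plan": [[0.014,-0.028,0.018,0,0,0,0],[0.028,-0.056,0.036,0,0,0,0],[0.042,-0.084,0.054,0,0,0,0],[0.056,-0.112,0.072,0,0,0,0],[0.066,-0.132,0.085,0,0,0,0],[0.072,-0.145,0.092,0,0,0,0],[0.072,-0.145,0.092,0,0,0,0],[0.072,-0.145,0.092,0,0,0,0]]}}

```text
time_s: 1.6
tcp_pos: [0.4659, 0.0007, 0.1997]
ee_rot: [180.0, -45.0, 8.8]
wrist_force: [0.1, 0.1, -0.2]
finger_gap: 0.997
gripper_force: 0.0
```

```bash
python3 - <<'E'
from h import *
c=robot.get_calibration("wrist");s=robot.get_state()
im=robot.capture("wrist");cv2.imwrite("pics/w1.png",im[:,:,::-1]);np.save("w1c.npy",c["cam_to_world"])
print(s["q"].round(1),s["tcp_pos"],s["ee_rot"]);p=[.63648,.02558,.14836]
print("knob pred",proj("wrist",loc(p,[[-.088,0,.114],[-.065,.033,.265],[-.065,-.033,.265],[-.07,.135,.219],[-.07,-.135,.219]]),c).round(1).tolist())
E
```

```text
[-23.1 -12.1 -57.6   4.2  21.9 156.3] [0.46593617 0.00066131 0.19968467] [179.97729621 -44.9599898    8.75674187]
knob pred [[325.8, 237.3], [248.1, 15.0], [410.0, 15.4], [67.6, 111.7], [588.3, 113.2]]
```

View pics/w1.png

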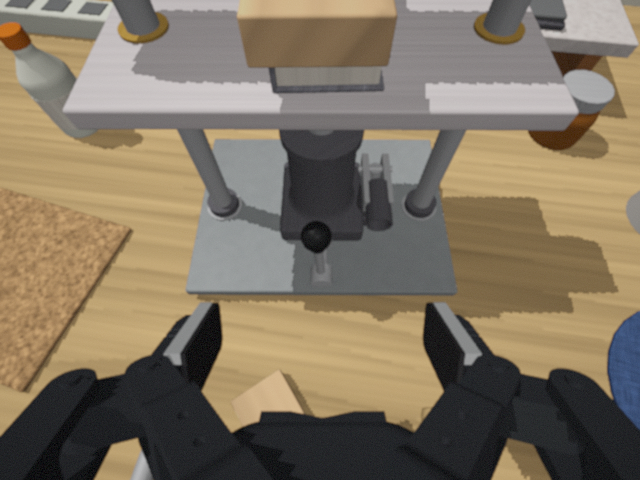

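The wrist view shows the knob at (316,237), the platen's front top corners at (65,111) and (577,112), the base front corners at (189,292) and (455,292), and the board's lower front corners at (247,66) and (391,68). The knob is slightly left of where I predicted, so I'll refit.

```bash
cat >> fit.py <<'E'
c=dict(robot.get_calibration("wrist"));c["cam_to_world"]=np.load("w1c.npy")
w=[((-.07,.135,.219),(64,111)),((-.07,-.135,.219),(577,112)),((-.1,.135,.02),(188,292)),((-.1,-.135,.02),(456,292)),((.1,.135,.02),(217,141)),((.1,-.135,.02),(431,141)),((-.088,0,.114),(316,237)),((-.065,.033,.241),(247,66)),((-.065,-.033,.241),(391,68))]
g=lambda p:(proj("wrist",loc(p,[a for a,_ in w[:7]]),c)-[b for _,b in w[:7]]).ravel()
r1=least_squares(g,p);print("wrist only",r1.x);print(r1.fun.reshape(-1,2).round(1).tolist())
r2=least_squares(lambda p:np.r_[f(p),g(p)],p,loss="soft_l1",f_scale=1);p=r2.x;print("all",p,g(p).reshape(-1,2).round(1).tolist())
for q in(r1.x,p):
  k=loc(q,[-.088,0,.114]);print("knob",k)
  h=lambda b:(proj("wrist",loc(b,[[-.065,.033,.241],[-.065,-.033,.241]]),c)-[(247,66),(391,68)]).ravel()
  print("board",least_squares(h,q).x)
E
python3 fit.py | tail -7
```

```text
wrist only [0.63679353 0.02954186 0.14506568]
[[-3.4, -1.1], [3.1, 0.5], [-3.7, -1.5], [1.4, 0.4], [-2.4, -2.8], [-1.0, -1.7], [4.3, -0.7]]
all [0.63656117 0.0276925  0.14803601] [[-0.2, 0.1], [7.0, 0.7], [-1.8, -0.6], [3.6, 0.5], [-1.3, -2.3], [0.2, -1.6], [7.0, -0.1]]
knob [[0.54971785 0.0168208  0.114     ]]
board [0.63650898 0.0289061  0.13206581]
knob [[0.54952366 0.01471286 0.114     ]]
board [0.63650899 0.02890608 0.13206563]
```

```bash
python3 - <<'E'
from h import *
rel([.553,.0185,.1105],[180,-45,8.4])
E
```

```text
t 1.65 shift [ 0.0003 -0.0055  0.1261] turn [-0.0036  0.0013  0.0044]
```

>>> {"api": "jog_arm", "payload": {"plan": [[0,-0.0055,0.03,0,0,0,0],[0,-0.0055,0.06,0,0,0,0],[0,-0.0055,0.09,0,0,0,0],[0,-0.0055,0.115,0,0,0,0.2],[0,-0.0055,0.126,0,0,0,0.4],[0,-0.0055,0.126,0,0,0,0.5]]}}

```text
time_s: 2.15
tcp_pos: [0.5535, 0.0155, 0.1087]
ee_rot: [-180.0, -44.8, 8.5]
wrist_force: [0.2, 0.5, 0.4]
finger_gap: 0.607
gripper_force: 0.0
```

```bash
python3 - <<'E'
from h import *
c=robot.get_calibration("wrist");s=robot.get_state()
im=robot.capture("wrist");cv2.imwrite("pics/w2.png",im[:,:,::-1])
print(s["q"].round(1),s["tcp_pos"],s["ee_rot"],proj("wrist",[s["tcp_pos"],[.5497,.018,.114]],c).round(0))
rel([.553,.0185,.1105],[180,-45,8.4])
E
```

```text
[-15.    8.2 -61.3 -21.8  16.3 162.9] [0.55349553 0.0155037  0.10872889] [-179.99214333  -44.78472897    8.47449466] [[326. 318.]
 [319. 323.]]
t 2.2 shift [ 0.0011 -0.0029 -0.0001] turn [-0.001   0.0034  0.0009]
```

View pics/w2.png

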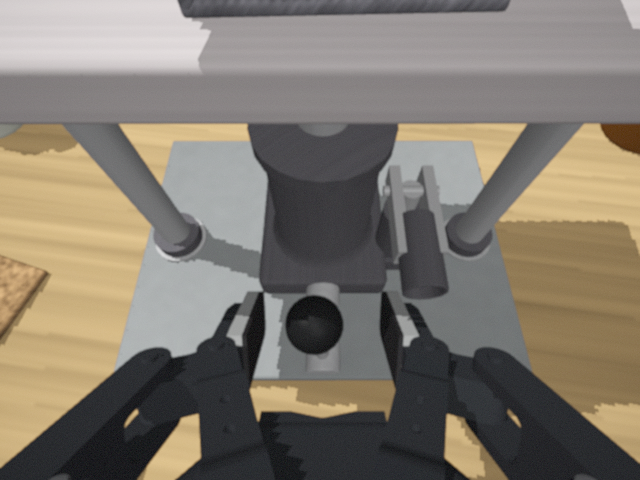

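The knob is at (315,325), with the pads on both sides centred at about column 324. I'll shift 4 mm to the left and close.

>>> {"api": "jog_arm", "payload": {"plan": [[0.001,-0.004,0,0,0,0,0.55],[0.001,-0.004,0,0,0,0,0.75],[0.001,-0.004,0,0,0,0,1],[0.001,-0.004,0,0,0,0,1],[0.001,-0.004,0,0,0,0,1],[0.001,-0.004,0,0,0,0,1]], "grip_force": 30}}

```text
time_s: 2.7
tcp_pos: [0.553, 0.0201, 0.1127]
ee_rot: [179.9, -45.1, 8.6]
wrist_force: [-8.0, -1.5, 8.6]
finger_gap: 0.259
gripper_force: 29.2
```

```bash
cat >> h.py <<'E'
def grab():
    "scene patch of the board/book rear end, track its fall in mm of ram"
    s=robot.get_state();return s["time_s"],cv2.cvtColor(robot.capture("scene"),cv2.COLOR_RGB2GRAY)
PP=[.6366,.0285,.147]
def ram(img,ref):
    base=loc(PP,[[.06,0,.24]])
    u0=proj("scene",base)[0];best=None
    x,y=int(u0[0])-14,int(u0[1])-16;t=ref[y:y+34,x:x+34];out=[]
    for d in np.arange(-1,46.6,.25):
        dv=proj("scene",base-[0,0,d/1000])[0]-u0
        q=cv2.getRectSubPix(img,(34,34),(float(x+16.5+dv[0]),float(y+16.5+dv[1])))
        out.append((cv2.matchTemplate(q,t,cv2.TM_CCOEFF_NORMED)[0,0],d))
    return max(out)
E
python3 - <<'E'
from h import *
s=robot.get_state();print(s["tcp_pos"],s["ee_rot"],s["wrist_force"])
t,a=grab();cv2.imwrite("pics/ref.png",a)
print(t,ram(grab()[1],a))
# opening moves: knob displacement in press -> tool axes
R0=R.from_euler("xyz",s["ee_rot"],degrees=True);Rp=R.from_euler("z",PP[2])
for th in(.2,.3,.35,.4,.45,.5,.55,.6,.7): 
    v=R0.inv().apply(Rp.apply([0,.078*np.sin(th),.078*(np.cos(th)-1)]));print(th,v.round(4))
print("press x axis in tool",R0.inv().apply(Rp.apply([1,0,0])).round(3))
E
```

```text
[0.55297085 0.02013364 0.11267905] [179.85523473 -45.05199447   8.59538835] [-8.01582849 -1.50165148  8.60801457]
2.7 (np.float32(0.99882793), np.float64(0.0))
0.2 [-0.0011 -0.0155  0.0011]
0.3 [-0.0024 -0.0231  0.0025]
0.35 [-0.0033 -0.0268  0.0033]
0.4 [-0.0043 -0.0304  0.0043]
0.45 [-0.0054 -0.0339  0.0055]
0.5 [-0.0067 -0.0374  0.0067]
0.55 [-0.0081 -0.0408  0.0081]
0.6 [-0.0095 -0.0441  0.0096]
0.7 [-0.0129 -0.0503  0.0129]
press x axis in tool [0.706 0.001 0.708]
```

>>> {"api": "jog_arm", "payload": {"plan": [[-0.0003,-0.0078,0.0003,0,0,0,1],[-0.0011,-0.0155,0.0011,0,0,0,1],[-0.0024,-0.0231,0.0025,0,0,0,1],[-0.0033,-0.0268,0.0033,0,0,0,1],[-0.0033,-0.0268,0.0033,0,0,0,1],[-0.0033,-0.0268,0.0033,0,0,0,1]]}}

```text
time_s: 3.3
tcp_pos: [0.5494, 0.0471, 0.108]
ee_rot: [179.9, -45.1, 8.6]
wrist_force: [-3.8, 0.6, 6.5]
finger_gap: 0.26
gripper_force: 29.9
```

```bash
cat > ck.py <<'E'
from h import *
ref=cv2.imread("pics/ref.png",0);r=[]
for i in range(2):
    t,a=grab();r.append((round(t,2),*ram(a,ref)));
    for _ in range(2 if i==0 else 0): robot.capture("top")
s=robot.get_state();d=R.from_euler("z",PP[2]).inv().apply(s["tcp_pos"]-[.55297,.02013,.11268])
print([tuple(map(float,x)) for x in r]);print("tcp moved (press axes)",d.round(4),"theta~",np.arcsin(d[1]/.078).round(3),s["wrist_force"].round(1),s["finger_gap"],s["gripper_force"])
E
python3 ck.py
```

```text
[(3.3, 0.9911436438560486, 2.5), (3.45, 0.9836372137069702, 3.75)]
tcp moved (press axes) [ 0.0004  0.0271 -0.0047] theta~ 0.355 [-3.3  1.9  5.6] 0.25863116834385724 29.841001331806183
```

It's sinking at about 8 mm/s with the lever at 0.355 rad, so I'll hold here.

>>> {"api": "jog_arm", "payload": {"plan": [[0,0,0,0,0,0,1],[0,0,0,0,0,0,1],[0,0,0,0,0,0,1],[0,0,0,0,0,0,1],[0,0,0,0,0,0,1],[0,0,0,0,0,0,1],[0,0,0,0,0,0,1],[0,0,0,0,0,0,1],[0,0,0,0,0,0,1],[0,0,0,0,0,0,1]]}}

```text
time_s: 4.33
tcp_pos: [0.5493, 0.047, 0.108]
ee_rot: [179.9, -45.1, 8.6]
wrist_force: [-3.5, 2.5, 5.0]
finger_gap: 0.255
gripper_force: 29.8
```

```bash
python3 ck.py
```

```text
[(4.33, 0.951317548751831, 13.25), (4.48, 0.9486634135246277, 14.5)]
tcp moved (press axes) [ 0.0004  0.0271 -0.0046] theta~ 0.355 [-3.9  1.5  6.2] 0.2537503355722231 29.841281175613403
```

>>> {"api": "jog_arm", "payload": {"plan": [[0,0,0,0,0,0,1],[0,0,0,0,0,0,1],[0,0,0,0,0,0,1],[0,0,0,0,0,0,1],[0,0,0,0,0,0,1],[0,0,0,0,0,0,1],[0,0,0,0,0,0,1],[0,0,0,0,0,0,1],[0,0,0,0,0,0,1],[0,0,0,0,0,0,1]]}}

```text
time_s: 5.37
tcp_pos: [0.5493, 0.047, 0.108]
ee_rot: [179.9, -45.1, 8.6]
wrist_force: [-4.1, 1.8, 5.6]
finger_gap: 0.253
gripper_force: 29.8
```

>>> {"api": "jog_arm", "payload": {"plan": [[0,0,0,0,0,0,1],[0,0,0,0,0,0,1],[0,0,0,0,0,0,1],[0,0,0,0,0,0,1],[0,0,0,0,0,0,1],[0,0,0,0,0,0,1],[0,0,0,0,0,0,1],[0,0,0,0,0,0,1],[0,0,0,0,0,0,1],[0,0,0,0,0,0,1]]}}

```text
time_s: 6.2
tcp_pos: [0.5494, 0.047, 0.108]
ee_rot: [179.9, -45.1, 8.6]
wrist_force: [-3.7, 1.1, 5.8]
finger_gap: 0.254
gripper_force: 29.8
```

>>> {"api": "jog_arm", "payload": {"plan": [[0,0,0,0,0,0,1],[0,0,0,0,0,0,1],[0,0,0,0,0,0,1],[0,0,0,0,0,0,1],[0,0,0,0,0,0,1],[0,0,0,0,0,0,1],[0,0,0,0,0,0,1],[0,0,0,0,0,0,1],[0,0,0,0,0,0,1],[0,0,0,0,0,0,1]]}}

```text
time_s: 7.03
tcp_pos: [0.5493, 0.047, 0.108]
ee_rot: [179.9, -45.1, 8.6]
wrist_force: [-4.1, 0.7, 6.7]
finger_gap: 0.258
gripper_force: 29.8
```

```bash
python3 ck.py
```

```text
[(7.03, 0.9067735075950623, 40.75), (7.18, 0.9041721224784851, 42.25)]
tcp moved (press axes) [ 0.0004  0.0271 -0.0046] theta~ 0.355 [-3.8  1.5  5.3] 0.2553779361640438 29.841177463531494
```

>>> {"api": "jog_arm", "payload": {"plan": [[0,0,0,0,0,0,1],[0,0,0,0,0,0,1],[0,0,0,0,0,0,1],[0,0,0,0,0,0,1],[0,0,0,0,0,0,1],[0,0,0,0,0,0,1],[0,0,0,0,0,0,1],[0,0,0,0,0,0,1],[0,0,0,0,0,0,1],[0,0,0,0,0,0,1]]}}

```text
time_s: 8.07
tcp_pos: [0.5494, 0.047, 0.108]
ee_rot: [179.9, -45.1, 8.6]
wrist_force: [-3.5, 1.6, 6.4]
finger_gap: 0.255
gripper_force: 29.8
```

```bash
python3 ck.py
```

```text
[(8.07, 0.9034102559089661, 44.5), (8.22, 0.9034836292266846, 44.75)]
tcp moved (press axes) [ 0.0003  0.0271 -0.0047] theta~ 0.355 [-3.9  1.7  6.1] 0.2563626783459196 29.84118640422821
```

The platen is fully down. Now I'll shut the lever, going a little past upright against its stop.

>>> {"api": "jog_arm", "payload": {"plan": [[0.0012,0.0075,-0.0012,0,0,0,1],[0.0024,0.015,-0.0024,0,0,0,1],[0.003,0.021,-0.003,0,0,0,1],[0.0033,0.0268,-0.0033,0,0,0,1],[0.0033,0.029,-0.0033,0,0,0,1],[0.0033,0.029,-0.0033,0,0,0,1],[0.0033,0.029,-0.0033,0,0,0,1]]}}

```text
time_s: 8.85
tcp_pos: [0.5537, 0.0184, 0.1125]
ee_rot: [179.9, -45.1, 8.6]
wrist_force: [-1.6, 2.9, 3.2]
finger_gap: 0.254
gripper_force: 30.7
```

```bash
python3 ck.py
```

```text
[(8.85, 0.9038107991218567, 44.75), (9.0, 0.9041220545768738, 44.5)]
tcp moved (press axes) [ 0.0005 -0.0018 -0.0003] theta~ -0.024 [-3.6  1.6  8. ] 0.2560613572067801 30.980753302574158
```

>>> {"api": "jog_arm", "payload": {"plan": [[0,0.002,0,0,0,0,1],[0,0.003,0,0,0,0,1],[0,0.003,0,0,0,0,1]]}}

```text
time_s: 9.3
tcp_pos: [0.5541, 0.0159, 0.1124]
ee_rot: [180.0, -45.1, 8.6]
wrist_force: [-4.2, 5.9, 10.8]
finger_gap: 0.255
gripper_force: 31.1
```

>>> {"api": "jog_arm", "payload": {"plan": [[0,0,0,0,0,0,0.55],[0,0,0,0,0,0,0.4],[0,0,-0.01,0,0,0,0.2],[0,0,-0.035,0,0,0,0],[0,0,-0.065,0,0,0,0],[0,0,-0.1,0,0,0,0],[0,0,-0.1,0,0,0,0]]}}

```text
time_s: 9.88
tcp_pos: [0.4814, 0.0049, 0.186]
ee_rot: [179.8, -45.1, 8.7]
wrist_force: [1.0, -0.2, 0.7]
finger_gap: 0.994
gripper_force: 0.0
```

```bash
python3 - <<'E'
from h import *
rel([.512,.0125,.293],[180,-45,7.6])
E
```

```text
t 9.88 shift [ 0.098  -0.0027 -0.0533] turn [-0.0088 -0.0025  0.0131]
```

>>> {"api": "jog_arm", "payload": {"plan": [[0.025,-0.001,-0.025,0,0,0.005,0],[0.055,-0.002,-0.045,0,0,0.01,0],[0.08,-0.003,-0.053,-0.008,-0.002,0.013,0],[0.098,-0.003,-0.053,-0.008,-0.002,0.013,0],[0.098,-0.003,-0.053,-0.008,-0.002,0.013,0],[0.098,-0.003,-0.053,-0.008,-0.002,0.013,0]]}}

```text
time_s: 10.38
tcp_pos: [0.5153, 0.0127, 0.2887]
ee_rot: [-179.8, -44.8, 7.6]
wrist_force: [-0.8, -0.2, -0.5]
finger_gap: 0.998
gripper_force: 0.0
```

```bash
python3 - <<'E'
from h import *
c=robot.get_calibration("wrist");s=robot.get_state()
im=robot.capture("wrist");cv2.imwrite("pics/w3.png",im[:,:,::-1]);np.save("w3c.npy",c["cam_to_world"])
print(s["q"].round(1),s["tcp_pos"],s["ee_rot"])
print(proj("wrist",np.r_[loc([.6365,.0289,.132],[[-.065,.033,.22],[-.065,-.033,.22],[-.065,.033,.196],[-.065,-.033,.196]]),loc([.6367,.029,.1465],[[-.088,0,.114],[-.088,.00,.036],[-.07,.135,.174],[-.07,-.135,.174]])],c).round(1).tolist())
E
```

```text
[-16.9 -12.4 -42.4  18.   17.2 162.1] [0.5152903  0.01273598 0.28871128] [-179.81036294  -44.83510665    7.55242582]
[[276.9, 260.5], [373.5, 260.6], [280.8, 273.5], [369.4, 273.6], [326.0, 329.4], [325.5, 345.2], [156.0, 291.6], [495.7, 287.2]]
```

View pics/w3.png

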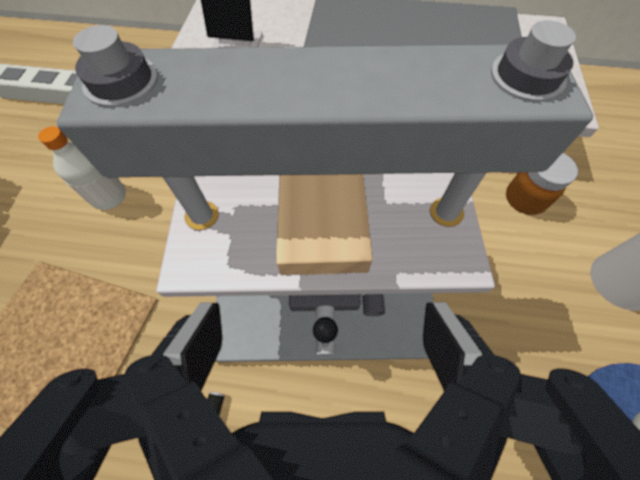

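The board's front end is centred at about (323,268), within 2 mm of the estimate. The knob is at (325,330), exactly where the shut position projects. Next I'll move in to grasp the board.

```bash
python3 - <<'E'
from h import *
rel([.5915,.0238,.213],[180,-45,7.8])
E
```

```text
t 10.43 shift [ 0.0028 -0.0004  0.1077] turn [-0.0006  0.0045 -0.0038]
```

>>> {"api": "jog_arm", "payload": {"plan": [[0,0,0.03,0,0,0,0],[0.001,0,0.06,0,0,0,0],[0.003,0,0.085,0,0.004,-0.004,0],[0.003,0,0.1,0,0.004,-0.004,0],[0.003,0,0.108,0,0.004,-0.004,0],[0.003,0,0.108,0,0.004,-0.004,0],[0.003,0,0.108,0,0.004,-0.004,0]]}}

```text
time_s: 11.02
tcp_pos: [0.5918, 0.0232, 0.2138]
ee_rot: [-180.0, -45.0, 7.8]
wrist_force: [-0.1, 0.1, 0.4]
finger_gap: 1.0
gripper_force: 0.0
```

```bash
python3 - <<'E'
from h import *
s=robot.get_state()
im=robot.capture("wrist");cv2.imwrite("pics/w4.png",im[:,:,::-1])
print(s["q"].round(1),s["tcp_pos"],s["ee_rot"],s["wrist_force"])
E
```

```text
[-12.2   0.3 -45.8   0.7  14.  165.6] [0.59180252 0.02324537 0.21384379] [-179.9720917   -44.97899273    7.80072208] [-0.0831573   0.05943512  0.41362252]
```

View pics/w4.png

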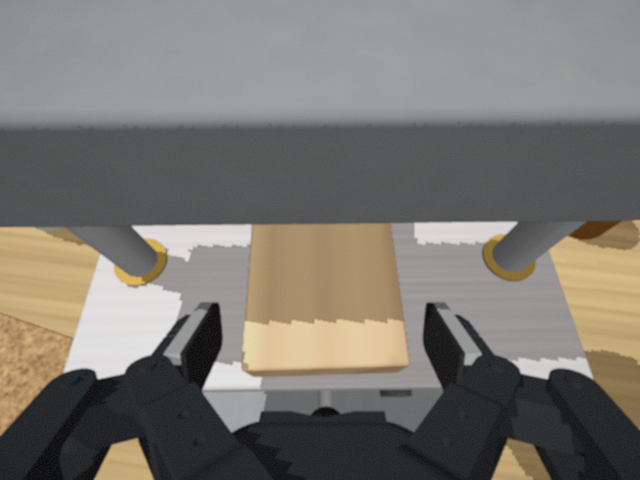

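The board (columns 243 to 408) sits centred between the open pads (221 and 424), so I'll close.

>>> {"api": "jog_arm", "payload": {"plan": [[0,-0.0005,0,0,0,0,0.1],[0,-0.0005,0,0,0,0,0.15],[0,-0.0005,0,0,0,0,0.2],[0,-0.0005,0,0,0,0,0.3],[0,-0.0005,0,0,0,0,0.6],[0,-0.0005,0,0,0,0,1],[0,-0.0005,0,0,0,0,1]], "grip_force": 50}}

```text
time_s: 11.65
tcp_pos: [0.5929, 0.0237, 0.2158]
ee_rot: [179.9, -45.2, 7.9]
wrist_force: [-5.0, -0.5, 6.6]
finger_gap: 0.764
gripper_force: 55.9
```

```bash
python3 - <<'E'
from h import *
s=robot.get_state();print(s["wrist_force"].round(1),s["finger_gap"])
R0=R.from_euler("xyz",s["ee_rot"],degrees=True)
print("up 10mm",R0.inv().apply([0,0,.01]).round(4),"back 10mm",R0.inv().apply(R.from_euler("z",.14).apply([-.01,0,0])).round(4))
E
```

```text
[-5.  -0.5  6.6] 0.763855965140168
up 10mm [ 0.0071  0.     -0.007 ] back 10mm [-0.007   0.     -0.0071]
```

>>> {"api": "jog_arm", "payload": {"plan": [[0.001,0,-0.001,0,0,0,1],[0.003,0,-0.003,0,0,0,1],[0.005,0,-0.005,0,0,0,1],[0.007,0,-0.007,0,0,0,1],[0.009,0,-0.009,0,0,0,1],[0.009,0,-0.009,0,0,0,1]]}}

```text
time_s: 12.15
tcp_pos: [0.5929, 0.0237, 0.2282]
ee_rot: [180.0, -45.1, 7.9]
wrist_force: [-0.4, 0.0, -2.3]
finger_gap: 0.761
gripper_force: 55.1
```

```bash
python3 - <<'E'
from h import *
w=robot.capture("wrist")[:,:,::-1];s=robot.capture("scene")[:,:,::-1]
cv2.imwrite("pics/c5.png",np.hstack([cv2.resize(w,(400,300)),cv2.resize(s[160:280,330:490],(400,300),interpolation=cv2.INTER_CUBIC)]))
E
```

```text
(no output)
```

View pics/c5.png

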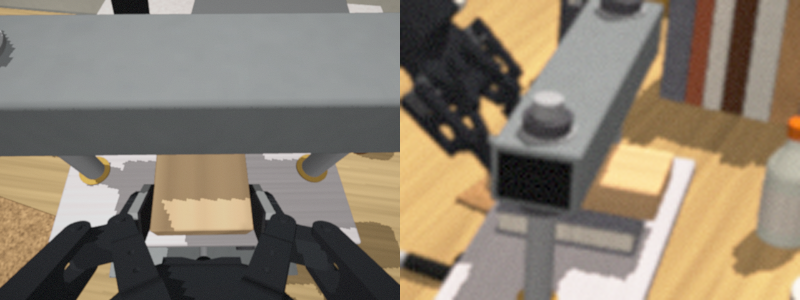

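The board is lifted clear at both ends and the notebook is still on the platen. Next I'll pull straight back out from under the head.

>>> {"api": "jog_arm", "payload": {"plan": [[-0.007,0,-0.007,0,0,0,1],[-0.017,0,-0.017,0,0,0,1],[-0.028,0,-0.028,0,0,0,1],[-0.04,0,-0.04,0,0,0,1],[-0.052,0,-0.052,0,0,0,1],[-0.064,0,-0.064,0,0,0,1],[-0.076,0,-0.076,0,0,0,1],[-0.087,0,-0.087,0,0,0,1],[-0.092,0,-0.092,0,0,0,1],[-0.092,0,-0.092,0,0,0,1]]}}

```text
time_s: 13.08
tcp_pos: [0.4624, 0.006, 0.227]
ee_rot: [180.0, -45.1, 7.8]
wrist_force: [0.9, -0.1, -1.4]
finger_gap: 0.758
gripper_force: 55.6
```

```bash
python3 - <<'E'
from h import *
s=robot.get_state();print(s["q"].round(1),s["tcp_pos"],s["ee_rot"])
c=robot.get_calibration("wrist");np.save("w6c.npy",c["cam_to_world"])
a=robot.capture("wrist")[:,:,::-1];b=robot.capture("scene")[:,:,::-1]
cv2.imwrite("pics/c6.png",np.hstack([cv2.resize(a,(400,300)),cv2.resize(b[110:335,170:470],(400,300),interpolation=cv2.INTER_CUBIC)]))
E
```

```text
[-21.8 -15.1 -54.4   9.5  20.4 158.2] [0.46238538 0.00595466 0.22703068] [179.97581454 -45.08195856   7.78578905]
```

View pics/c6.png

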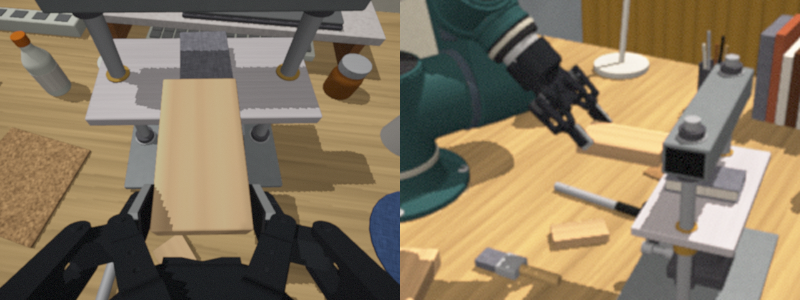

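The board is level, clear of the head and firmly held. The notebook is still on the platen. Now I'll work out the moves to the mat.

```bash
python3 - <<'E'
from h import *
print("bottle,handle",onz("top",[(180,163),(268,257),(268,328)],.05).round(3).tolist())
rel([.4662,.3408,.13],[180,-45,-5]);rel([.4662,.3408,.04],[180,-45,-5])
E
```

```text
bottle,handle [[0.731, 0.364, 0.05], [0.477, 0.125, 0.05], [0.294, 0.123, 0.05]]
t 13.18 shift [-0.0355 -0.3317  0.1024] turn [-0.1575 -0.0024  0.1582]
t 13.18 shift [-0.0993 -0.3318  0.1659] turn [-0.1575 -0.0024  0.1582]
```

>>> {"api": "jog_arm", "payload": {"plan": [[0,-0.015,0,0,0,0,1],[0,-0.04,0.003,-0.01,0,0.01,1],[-0.002,-0.075,0.01,-0.03,0,0.03,1],[-0.005,-0.112,0.02,-0.05,0,0.05,1],[-0.01,-0.15,0.035,-0.075,0,0.075,1],[-0.015,-0.187,0.05,-0.1,0,0.1,1],[-0.02,-0.222,0.065,-0.12,0,0.12,1],[-0.025,-0.257,0.078,-0.14,0,0.14,1],[-0.03,-0.29,0.09,-0.157,-0.002,0.158,1],[-0.035,-0.315,0.1,-0.157,-0.002,0.158,1]]}}

```text
time_s: 14.02
tcp_pos: [0.4684, 0.069, 0.1647]
ee_rot: [179.3, -45.1, -1.0]
wrist_force: [-0.6, 2.8, 4.9]
finger_gap: 0.756
gripper_force: 57.1
```

```bash
python3 - <<'E'
from h import *
print(robot.get_state()["q"].round(1))
rel([.4662,.3408,.1],[180,-45,-5]);rel([.4662,.3408,.04],[180,-45,-5])
E
```

```text
[ -1.1  -7.2 -63.6 -11.6  -0.7 180. ]
t 14.02 shift [-0.0508 -0.2722  0.0371] turn [-0.0361 -0.0029  0.0489]
t 14.02 shift [-0.0934 -0.2728  0.0794] turn [-0.0361 -0.0029  0.0489]
```

Joint 6 reached its 180° limit because the yaw went too low. I'll set the board at yaw 38° instead; it still fits on the mat with about 20 mm to spare.

>>> {"api": "jog_arm", "payload": {"plan": [[0,0,0,0,0,0,1],[0,0,0,0,0,0,1]]}}

```text
time_s: 14.18
tcp_pos: [0.4675, 0.0687, 0.1643]
ee_rot: [179.2, -45.0, -1.0]
wrist_force: [-0.0, -3.7, 2.8]
finger_gap: 0.758
gripper_force: 56.9
```

```bash
python3 - <<'E'
from h import *
print(robot.get_state()["q"].round(1))
rel([.4753,.3099,.15],[180,-45,38]);rel([.4753,.3099,.06],[180,-45,38])
E
```

```text
[ -1.1  -7.3 -63.6 -11.4  -0.8 180. ]
t 14.18 shift [-0.0076 -0.2414  0.0091] turn [ 0.496   0.0028 -0.4817]
t 14.18 shift [-0.0713 -0.2424  0.0727] turn [ 0.496   0.0028 -0.4817]
```

>>> {"api": "jog_arm", "payload": {"plan": [[0,0,0,0.06,0,-0.06,1],[0,-0.01,0,0.12,0,-0.12,1],[0,-0.035,0,0.19,0,-0.19,1],[0,-0.065,0.001,0.26,0,-0.26,1],[-0.001,-0.095,0.003,0.33,0.001,-0.325,1],[-0.003,-0.125,0.005,0.4,0.002,-0.39,1],[-0.004,-0.155,0.007,0.46,0.003,-0.45,1],[-0.006,-0.185,0.008,0.496,0.003,-0.482,1],[-0.007,-0.215,0.009,0.496,0.003,-0.482,1],[-0.008,-0.235,0.009,0.496,0.003,-0.482,1]]}}

```text
time_s: 15.02
tcp_pos: [0.4736, 0.3061, 0.1493]
ee_rot: [-179.9, -45.0, 38.1]
wrist_force: [0.6, -0.7, -1.7]
finger_gap: 0.754
gripper_force: 57.7
```

```bash
python3 - <<'E'
from h import *
print(robot.get_state()["q"].round(1))
rel([.4753,.3099,.10],[180,-45,38]);rel([.4753,.3099,.06],[180,-45,38])
E
```

```text
[ 17.5   3.8 -56.2 -13.   14.5 165.1]
t 15.02 shift [-0.0322 -0.0019  0.0375] turn [-0.0024  0.0006  0.0009]
t 15.02 shift [-0.0605 -0.0019  0.0658] turn [-0.0024  0.0006  0.0009]
```

>>> {"api": "jog_arm", "payload": {"plan": [[-0.009,-0.001,0.01,0,0,0,1],[-0.022,-0.002,0.024,0,0,0,1],[-0.036,-0.002,0.04,0,0,0,1],[-0.048,-0.002,0.053,0,0,0,1],[-0.054,-0.002,0.059,0,0,0,1],[-0.054,-0.002,0.059,0,0,0,1]]}}

```text
time_s: 15.52
tcp_pos: [0.474, 0.3076, 0.0671]
ee_rot: [-179.8, -44.7, 38.0]
wrist_force: [-0.3, 0.9, -0.1]
finger_gap: 0.757
gripper_force: 57.7
```

```bash
python3 - <<'E'
from h import *
s=robot.get_state();print(s["q"].round(1))
rel([.4753,.3099,.026],[180,-45,38])
c=robot.get_calibration("wrist")
a=robot.capture("wrist")[:,:,::-1];b=robot.capture("top")[:,:,::-1];b=b[170:320,110:310]
cv2.imwrite("pics/c7.png",np.hstack([cv2.resize(a,(400,300)),cv2.resize(b,(400,300),interpolation=cv2.INTER_CUBIC)]))
print("mat corners pred (half scale)",(proj("wrist",[[.6133,.4121,.006],[.5832,.2344,.006],[.4079,.2622,.006],[.4368,.4388,.006]],c)/1.6).round(0).tolist())
E
```

```text
[ 17.7  15.6 -64.5 -33.   14.3 165.3]
t 15.52 shift [-0.0272 -0.0009  0.0309] turn [-0.0028  0.0045 -0.0001]
mat corners pred (half scale) [[206.0, 79.0], [325.0, 175.0], [197.0, 323.0], [83.0, 166.0]]
```

View pics/c7.png

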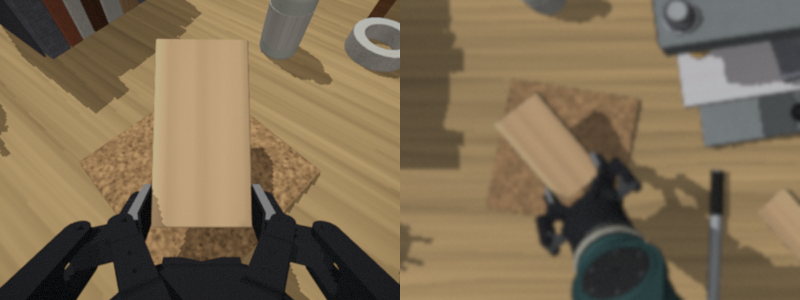

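The board is level above the mat, with its far top corners at wrist crop (155,39) and (249,39) and near top corners at (153,226) and (251,227). Joint 3 is close to its limit, so I'll turn the hand a bit more, which extends the wrist. First I'll measure the board relative to the TCP from these pixels.

```bash
python3 - <<'E'
from h import *
s=robot.get_state();z=s["tcp_pos"][2]-.0198+.024
b=onz("wrist",np.array([(155,39.5),(248.5,39.5),(251.5,227),(152.5,226)])*1.6,z)
Y=R.from_euler("z",s["ee_rot"][2],degrees=True)
print("lens",np.linalg.norm(b-np.roll(b,1,0),axis=1).round(4)); o=Y.inv().apply(b-s["tcp_pos"]).round(4);print(o.tolist(),o.mean(0))
m=onz("wrist",np.array([(319.5,172.5),(80,160)])*1.6,.006);print("mat corners R,L",m.round(4).tolist())
cen=np.array([.511,.338]);o=o.mean(0)
f=Y=R.from_euler("z",56,degrees=True).apply([o[0],o[1],0])[:2];t=cen-f;print(t)
rel([*t,.067],[180,-45,56]);rel([*t,.04],[180,-45,56])
E
```

```text
lens [0.1816 0.0952 0.182  0.0628]
[[0.1632, 0.0492, 0.0042], [0.1632, -0.046, 0.0042], [-0.0182, -0.03, 0.0042], [-0.0176, 0.0328, 0.0042]] [0.07265 0.0015  0.0042 ]
mat corners R,L [[0.5851, 0.24, 0.006], [0.44, 0.4485, 0.006]]
[0.47161819 0.27693163]
t 15.62 shift [-0.0169  0.0223 -0.0137] turn [ 0.22    0.0015 -0.2219]
t 15.62 shift [-0.0359  0.0223  0.0054] turn [ 0.22    0.0015 -0.2219]
```

The far end measures too wide, so the board has pitched nose-up in the grip. It probably brushed the platen's front edge while the arm lagged at the joint limit. I'll solve its pose with PnP and check the notebook numerically.

```bash
cat > pnp.py <<'E'
from h import *
def board(px,c,s):
    "board frame (underside origin, x fwd, z up) in world from top-face pixels FL,FR,NR,NL"
    K=np.array([[c["fx"],0,c["cx"]],[0,c["fy"],c["cy"]],[0,0,1]])
    P=np.array([(.065,.033,.024),(.065,-.033,.024),(-.065,-.033,.024),(-.065,.033,.024)])
    _,rv,tv=cv2.solvePnP(P,np.array(px,float),K,None)
    Rc=R.from_rotvec(rv.ravel()).as_matrix();F=np.diag([1,-1,-1]);M=c["cam_to_world"]
    Rw=M[:3,:3]@F@Rc;t=M[:3,:3]@F@tv.ravel()+M[:3,3]
    e=cv2.projectPoints(P,rv,tv,K,None)[0][:,0]-px
    T0=R.from_euler("xyz",s["ee_rot"],degrees=True)
    print("origin",t.round(4),"xaxis",Rw[:,0].round(3),"zaxis",Rw[:,2].round(3),"err",np.abs(e).max().round(2))
    print("origin in tool",T0.inv().apply(t-s["tcp_pos"]).round(4),"TCP in board",(Rw.T@(s["tcp_pos"]-t)).round(4))
    return Rw,t,T0
E
python3 - <<'E'
from pnp import *
s=robot.get_state();c=robot.get_calibration("wrist")
board(np.array([(155,39.5),(248.5,39.5),(251.5,227),(152.5,226)])*1.6,c,s)
c2=dict(c);c2["cam_to_world"]=np.load("w6c.npy")
print("at c6:");board(np.array([(163,79.5),(236,79.5),(251.5,231),(153.5,232)])*1.6,c2,dict(tcp_pos=np.array([.46238,.00595,.22703]),ee_rot=[180,-45.08,7.79]))
b=cv2.imread("pics/c6.png")  # book check: scene crop then vs now
now=cv2.resize(robot.capture("scene")[:,:,::-1][110:335,170:470],(400,300),interpolation=cv2.INTER_CUBIC)
d=cv2.absdiff(now,b[:,400:]).max(2);print("diff around book/platen",d[165:240,275:360].mean(),np.percentile(d[165:240,275:360],99),"ctrl",d[240:300,300:390].mean())
t=cv2.cvtColor(b[:,400:],cv2.COLOR_BGR2GRAY)[160:205,260:350].copy();r=cv2.matchTemplate(cv2.cvtColor(now,cv2.COLOR_BGR2GRAY)[150:215,250:360],t,cv2.TM_CCOEFF_NORMED);print(cv2.minMaxLoc(r),"expect (10,10)")
E
```

```text
origin [0.5152 0.3411 0.0695] xaxis [0.723 0.566 0.397] zaxis [-0.317 -0.24   0.918] err 0.74
origin in tool [ 0.0372 -0.0013  0.0367] TCP in board [-0.0481 -0.0015  0.0205]
at c6:
origin [0.5074 0.0147 0.2014] xaxis [0.986 0.153 0.069] zaxis [-0.065 -0.03   0.997] err 0.76
origin in tool [ 0.0142 -0.0026  0.0506] TCP in board [-0.044  -0.0012  0.0288]
diff around book/platen 5.339137254901961 57.0 ctrl 2.834074074074074
(0.48647359013557434, 0.9660916328430176, (0, 20), (10, 10)) expect (10,10)
```

Confirmed: the board is tilted 23° nose-up in the grip, and the notebook hasn't moved (match at exactly (10,10)). Reducing the hand's tilt by 23° makes the board level, and this also relieves joint 3. I'm adding an edge-score tilt estimator and testing it at this pose.

```bash
cat > tilt.py <<'E'
from h import *
def corners(tilt,d,s):
    "top-face corners in world; board turned by tilt (deg, + = nose up) against the level board, about the grip"
    Y=R.from_euler("z",s["ee_rot"][2]+d[2],degrees=True)*R.from_euler("y",-tilt,degrees=True)
    P=np.array([(.065,.033,.024),(.065,-.033,.024),(-.065,-.033,.024),(-.065,.033,.024)])-[-.048+d[0],-.0015+d[1],.0205]
    return s["tcp_pos"]+Y.apply(P)
def measure():
    s=robot.get_state();c=robot.get_calibration("wrist");im=robot.capture("wrist")
    g=cv2.GaussianBlur(cv2.cvtColor(im,cv2.COLOR_RGB2LAB).astype(np.float32),(0,0),1.2)
    G=[(cv2.Sobel(g,cv2.CV_32F,1,0),cv2.Sobel(g,cv2.CV_32F,0,1))][0]
    def score(t,d):
        q=proj("wrist",corners(t,d,s),c);S=[]
        for i,(a,b,lo,hi) in enumerate([(0,1,.05,.95),(1,2,.05,.7),(2,3,.1,.9),(3,0,.3,.95)]):
            p=(q[a]+(q[b]-q[a])*np.linspace(lo,hi,60)[:,None]).astype(np.float32);n=(q[b]-q[a])[::-1]*[1,-1];n/=np.linalg.norm(n)
            v=sum(n[k]*cv2.remap(G[k],p[:,0:1],p[:,1:2],cv2.INTER_LINEAR)[:,0] for k in(0,1)) if 0 else n[0]*cv2.remap(G[0],p[:,0:1].copy(),p[:,1:2].copy(),cv2.INTER_LINEAR).reshape(60,-1)+n[1]*cv2.remap(G[1],p[:,0:1].copy(),p[:,1:2].copy(),cv2.INTER_LINEAR).reshape(60,-1)
            S.append(np.clip(np.linalg.norm(np.median(v,0)),0,60))
        return np.sum(S),S
    best=max(((score(t,(x,y,w))[0],t,x,y,w) for t in np.arange(-12,32,1.) for x in np.arange(-.008,.0081,.002) for y in(-.003,-.0015,0,.0015,.003) for w in(-2,0,2)))
    print("tilt",best[1],"d",best[2:],"score",best[0],np.round(score(best[1],best[2:])[1],0));return best
E
python3 -c "
from tilt import *
measure()"
```

```text
tilt 24.0 d (np.float64(0.0), 0, 0) score 172.97610835206135 [35. 17. 60. 60.]
```

>>> {"api": "jog_arm", "payload": {"plan": [[0,0,0,0,-0.06,0,1],[0,0,0,0,-0.13,0,1],[0,0,0,0,-0.2,0,1],[0,0,0,0,-0.27,0,1],[0,0,0,0,-0.34,0,1],[0,0,0,0,-0.39,0,1],[0,0,0,0,-0.41,0,1],[0,0,0,0,-0.41,0,1]]}}

```text
time_s: 16.38
tcp_pos: [0.4765, 0.3082, 0.0715]
ee_rot: [180.0, -21.6, 38.1]
wrist_force: [0.7, 0.0, -1.5]
finger_gap: 0.76
gripper_force: 57.7
```

```bash
python3 -c "
from tilt import *
b=measure();print(robot.get_state()['q'].round(1))
rel([.4741,.3073,.04],[180,-21.3,38]);rel([.4741,.3073,.0265],[180,-21.3,38])"
```

```text
tilt 0.0 d (np.float64(0.0), 0, 0) score 240.0 [60. 60. 60. 60.]
[ 21.8  14.7 -38.5  15.9   5.9 164.8]
t 16.43 shift [-0.0129 -0.0006  0.028 ] turn [-0.0005 -0.0056  0.0012]
t 16.43 shift [-0.0179 -0.0006  0.0406] turn [-0.0005 -0.0056  0.0012]
```

Tilt is now 0 with all four edges matching. Time to lower.

>>> {"api": "jog_arm", "payload": {"plan": [[-0.004,0,0.008,0,0,0,1],[-0.008,0,0.016,0,0,0,1],[-0.012,0,0.024,0,-0.003,0,1],[-0.0135,-0.0005,0.03,0,-0.005,0,1],[-0.015,-0.0005,0.034,0,-0.005,0,1],[-0.0163,-0.0005,0.037,0,-0.005,0,1],[-0.0163,-0.0005,0.037,0,-0.005,0,1]]}}

```text
time_s: 17.02
tcp_pos: [0.4732, 0.3067, 0.0286]
ee_rot: [-180.0, -21.2, 38.0]
wrist_force: [-0.2, 0.0, -0.7]
finger_gap: 0.758
gripper_force: 57.7
```

```bash
python3 -c "
from tilt import *
b=measure();rel([.4741,.3073,.0265],[180,-21.3,38])"
```

```text
tilt 0.0 d (np.float64(0.0), 0, 0) score 240.0 [60. 60. 60. 60.]
t 17.07 shift [-0.0001 -0.      0.0026] turn [-0.001   0.002   0.0006]
```

>>> {"api": "jog_arm", "payload": {"plan": [[-0.0003,0,0.0008,0,0,0,1],[-0.0007,0,0.0018,0,0,0,1],[-0.001,0,0.0026,0,0,0,1],[-0.001,0,0.0026,0,0,0,1]]}}

```text
time_s: 17.4
tcp_pos: [0.4737, 0.3069, 0.0265]
ee_rot: [-180.0, -21.2, 38.0]
wrist_force: [-0.8, -0.8, 2.0]
finger_gap: 0.756
gripper_force: 58.0
```

>>> {"api": "jog_arm", "payload": {"plan": [[-0.0002,0,0.0005,0,0,0,1],[-0.0004,0,0.001,0,0,0,1],[-0.0004,0,0.001,0,0,0,1]], "grip_force": 25}}

```text
time_s: 17.65
tcp_pos: [0.4736, 0.3068, 0.0254]
ee_rot: [-180.0, -21.2, 38.0]
wrist_force: [-2.9, -1.6, 4.4]
finger_gap: 0.758
gripper_force: 58.2
```

Contact with the mat is light, so I'll release gently and then back away.

>>> {"api": "jog_arm", "payload": {"plan": [[0,0,0,0,0,0,0.3],[0,0,0,0,0,0,0.22],[0,0,0,0,0,0,0.15],[0,0,0,0,0,0,0.05],[0,0,0,0,0,0,0],[0,0,0,0,0,0,0]]}}

```text
time_s: 18.15
tcp_pos: [0.4734, 0.3068, 0.0252]
ee_rot: [-180.0, -21.2, 38.0]
wrist_force: [-0.0, 0.3, 0.7]
finger_gap: 0.998
gripper_force: 0.0
```

>>> {"api": "jog_arm", "payload": {"plan": [[0,0,-0.01,0,0,0,0],[0,0,-0.025,0,0,0,0],[0,0,-0.05,0,0,0,0],[0,0,-0.08,0,0,0,0],[0,0,-0.11,0,0,0,0],[0,0,-0.14,0,0,0,0],[0,0,-0.14,0,0,0,0],[0,0,-0.14,0,0,0,0]]}}

```text
time_s: 18.82
tcp_pos: [0.4342, 0.2756, 0.1572]
ee_rot: [180.0, -21.4, 38.1]
wrist_force: [-0.6, 0.6, 0.4]
finger_gap: 0.999
gripper_force: 0.0
```

```bash
cat > final.py <<'E'
from tilt import *
import tilt
s=robot.get_state();c=robot.get_calibration("wrist");im=robot.capture("wrist")
g=cv2.GaussianBlur(cv2.cvtColor(im,cv2.COLOR_RGB2LAB).astype(np.float32),(0,0),1.2)
def sc(x,y,w,z=.03):
    Y=R.from_euler("z",w,degrees=True);q=proj("wrist",[x,y,z]+Y.apply([(.065,.033,0),(.065,-.033,0),(-.065,-.033,0),(-.065,.033,0)]),c);r=0
    for a,b in((0,1),(1,2),(2,3),(3,0)):
        p=q[a]+(q[b]-q[a])*np.linspace(.08,.92,40)[:,None];n=(q[b]-q[a])[::-1]*[1,-1];n/=np.linalg.norm(n)
        f=lambda k:cv2.remap(g,(p+k*n)[:,:1].astype(np.float32),(p+k*n)[:,1:].astype(np.float32),cv2.INTER_LINEAR).reshape(40,3)
        r+=min(np.linalg.norm(np.median(f(2)-f(-2),0)),25)
    return r
x0=[.511,.337,38]
b=max((sc(x0[0]+dx,x0[1]+dy,x0[2]+w),x0[0]+dx,x0[1]+dy,x0[2]+w) for dx in np.arange(-.012,.0121,.001) for dy in np.arange(-.012,.0121,.001) for w in range(-4,5))
print("board",b)
B=np.array([b[1],b[2],0])+R.from_euler("z",b[3],degrees=True).apply([(.065,.033,0),(.065,-.033,0),(-.065,-.033,0),(-.065,.033,0)])
m=R.from_euler("z",9.6,degrees=True).apply(B-[.5103,.3369,0]);print("corners in mat axes (limit .09)",m[:,:2].round(3).tolist())
# bystanders and book against the first pictures
ref=cv2.imread("pics/ref.png",0);t,a=grab();print("ram",ram(a,ref))
T0=cv2.imread("pics/top0.png");T1=robot.capture("top")[:,:,::-1]
for n,(x,y) in dict(brush=(356,296),handle=(268,292),mug=(457,175),glue=(176,162),block=(309,283),jar=(410,135),mouse=(447,248)).items():
    t=cv2.GaussianBlur(T0,(0,0),.8)[y-22:y+22,x-20:x+20];r=cv2.matchTemplate(cv2.GaussianBlur(np.ascontiguousarray(T1),(0,0),.8)[y-28:y+28,x-26:x+26],t,cv2.TM_CCOEFF_NORMED);v=cv2.minMaxLoc(r);print(n,round(v[1],3),v[3],"(6,6)")
E
python3 final.py
```

```text
board (100, np.float64(0.511), np.float64(0.338), 40)
corners in mat axes (limit .09) [[0.018, 0.072], [0.068, 0.029], [-0.016, -0.07], [-0.067, -0.027]]
ram (np.float32(0.6880675), np.float64(34.25))
brush 0.71 (6, 6) (6,6)
handle 0.558 (6, 5) (6,6)
mug 1.0 (6, 6) (6,6)
glue 1.0 (6, 6) (6,6)
block 0.574 (6, 6) (6,6)
jar 1.0 (6, 6) (6,6)
mouse 1.0 (6, 6) (6,6)
```

The board is fully on the mat with about 18 mm to spare, and the notebook and bystanders haven't moved. Handing in.

```bash
python3 -c "
from plant import robot
print(robot.finish_job())"
```

```text
the job is handed in; nothing more can be done
None
```

I've handed the job in: the platen sank fully at about 10 mm/s, the lever is shut again, and the board lies on the cork mat with about 18 mm to spare; on the way there the board appears to have touched the platen's front edge and tipped in the grip, but I levelled it before laying it down, and later image checks showed the notebook unmoved.

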